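Pack the kit tray and close up the row

TASK

Pack the roller and the H-shaped link into the plywood tray beside the ribbed block already in it, in one row, each standing upright on the tray floor as it stands now and the link with its long side across the tray; lower them in, do not drop them. Then slide the tray's wooden end board up against the row so that all three parts are packed snugly. Leave the carton, the roll of tape and the screwdriver where they are.

Things in the scene. Friction and masses are not known exactly. Their poses are not given: they have to be found in the camera images.
- tray: Open plywood tray fixed to the bench, 230 (its x) x 86 (its y) x 46 high. Inside 212 x 68, walls 9, inner floor 8 above the bench. Origin: centre of its underside, on the bench; x runs along it from the sliding end board towards the ribbed block; z up. Inner face of the end wall by the block: x = +106.
- board_grip (a point): Middle of the grip block of the sliding wooden end board, 80 above the bench; axes as the tray's. Grip block: 28 (tray x) x 30 (tray y), top 92 above the bench; pinch it across the tray or push it along. It stands on the back (-x) of an upright plate 12 thick, 64 wide, top 60 above the bench, whose front face, which meets the row, is 26 further along tray +x.
- board (a joint): How far the end board is slid along the tray's +x, in m, 0 to 0.042. It starts at 0 to 0.010, needs about 2 N plus what it pushes, and stays where it is left. At 0 the plate's front face is at tray x = -62. The three parts in a row take up 134, so the row is snug at about 0.034.
- block: Grey moulded block with three dark grooves on top, 44 along the tray x 60 across x 75 high, 200 g; already standing in the tray against the far (+x) end wall or up to 3 off it. Origin: centre of its underside; its y is along the 60 side.
- hlink: Loose grey moulded link, an upright H in plan: 40 (its x) x 60 (its y) x 75 high, about 170 g. Flat 40-wide end faces at y = +30 and -30; a slot 14 wide, 12 deep runs up the middle of each long side. Origin: centre of its underside; z up. Stands on the bench at any yaw. In the tray its y goes across, either way round.
- roller: Loose grey roller standing on end: plain cylinder of 50 diameter, 78 high, about 250 g, with a small bearing face on top. Origin: centre of its underside; z up along its axis. Stands on the bench.
- carton: Bystander: small cardboard carton, 62 x 50 x 48 high. Origin: centre of its underside.
- tape: Bystander: roll of tape lying flat, 96 outside diameter, 76 inside, 25 high. Origin: centre of its underside.
- screwdriver: Bystander: screwdriver lying on the bench beyond the work, about 200 long along its x.
There are look-alikes about, which are no part of the job. Leave any yellow look-alike of the hlink alone. Leave any turquoise look-alike of the block alone.

How it is judged:
On the way, in this order (a step that is already met when the one before it is completed fails the run):
1. the roller and the link both stand in the tray (x of roller in the frame of tray between -0.06 and 0.1 m and y of roller in the frame of tray between -0.015 and 0.015 m and z of roller in the frame of tray between 0.004 and 0.012 m and angle between each of roller, hlink's own z axis and vertical below 0.1 rad and x of hlink in the frame of tray between -0.06 and 0.1 m and y of hlink in the frame of tray between -0.015 and 0.015 m and z of hlink in the frame of tray between 0.004 and 0.012 m), for 0.2 s.
2. the end board is slid up against the row (value of joint board above 0.0295 m), for 0.2 s.
At the end, for the whole second after the job is handed in: Roller, link and block stand at rest on the tray floor (base within 4 mm of it, centre within 15 mm of the tray's centre line, leaning under 0.1 rad), the link straight across within 0.12 rad, and the end board is slid past 0.0295 (under about 4.5 mm of play) (all of step 1 and x of block in the frame of tray between -0.06 and 0.1 m and y of block in the frame of tray between -0.015 and 0.015 m and z of block in the frame of tray between 0.004 and 0.012 m and angle between block's own z axis and vertical below 0.1 rad and angle between the y axis of hlink and the y axis of tray, either way round below 0.12 rad and value of joint board above 0.0295 m and linear speed of each of roller, hlink, block below 0.03 m/s); the robot touches nothing.
It fails at once if the roller is dropped or thrown (moves faster than 0.7 m/s with no finger on it) (linear speed of roller above 0.7 m/s and contact force between the fingers and roller below 0.05 N).
It fails at once if the link is dropped or thrown (moves faster than 0.7 m/s with no finger on it) (linear speed of hlink above 0.7 m/s and contact force between the fingers and hlink below 0.05 N).
It fails at once if the carton is moved more than 20 mm (distance of carton from where it was at the start of the episode above 0.02 m).
It fails at once if the tape is moved more than 20 mm (distance of tape from where it was at the start of the episode above 0.02 m).
It fails at once if the screwdriver is moved more than 20 mm (distance of screwdriver from where it was at the start of the episode above 0.02 m).
It also fails if it takes over 69 s, if anything falls off the work surface, if the arm or the gripper's body presses on something with over 40 N, if the wrist force passes 120 N, or if a joint passes its speed limit or range.

ROBOT

A 6-joint arm with a two-finger parallel gripper is mounted at the origin on the work surface. World frame = base frame: x ahead of the robot, y to its left, z up, the work surface at z = 0. Lengths are in m, angles in rad, forces in N, time in s.
With the tool pointing down it reaches from about 0.3 to 1 m from the base axis. Payload 5.1 kg.
Tool frame: the origin (TCP) lies on the front face of the gripper's body, between the roots of the fingers; the fingertips stand 78 mm ahead of it and the grasp point (between the pads) lies 59 mm ahead of it; z points along the fingers, y is the direction in which the jaws open and shut (so a half turn about z gives the same grasp; the last joint's range is limited). The gripper opens to 95 mm and grips with 3 to 60 N. Pads are 20 mm wide; open, the fingers measure 119 mm over their backs; the gripper's body (75 mm by 180 mm) begins 59 mm behind the grasp point.
Start: joints at [-1.26, 0.124, 1.65, -0, 1.367, -0.083], TCP at [0.249, -0.6, 0.292] pointing down, gripper open.
Joint ranges: [-2.61, 2.61], [-1.02, 2.33], [0.03, 2.71], [-1.35, 4.49], [0.32, 2.68], [-2.91, 2.91]. Speed limits (rad/s): [2.57, 2.57, 3.14, 3.14, 3.14, 3.14].

INTERFACE

Orientations are given as [roll, pitch, yaw] about the fixed x, y, z axes, in that order (R = Rz(yaw) Ry(pitch) Rx(roll)).
In Python, from rig import telemetry, vision, close_job gives the robot as it stands.
- The arm moves only by the tool carry_out, never from a script. Its arguments are lists of equal length, an entry for each row: "linear": the shift along the tool's x, y, z in m, a list of three; "rot": the turn, a rotation vector about the tool's x, y, z in rad, a list of three. A call has 1 to 5 rows; each row is the pose to reach, as a shift and turn from the pose measured when the call began, along the tool's axes at that moment; what a row does not reach only later rows make up. A row lasts 1/8 s, in which the tool goes at most 62.5 mm and 10.7 degrees, less where a joint would pass 70% of its speed; a pose out of reach is approached as far as the arm can. A call with a gripper value outside its range is refused whole. "hand" is the finger opening in m, from 0 to 0.0951, set as the call begins (left out, the last holds). The fingers move at their own pace and stop on an object; "force" is the grip in N (left out, the last holds). Time passes only in rows, so rows that repeat a pose let the fingers close. It gives the time, the measured TCP pose, the force and the opening at its end, in the units of the state.
- telemetry.get_obs(): the state, without advancing time (a new reading comes with each control period).
- vision.read_camera(name): name is "scene" or "top" or "wrist"; returns (picture, depth): 384x512x3 uint8, blue, green, red; 384x512 float32, m along the optical axis (not along the pixel's ray), 0 where there is no reading.
- vision.camera_params(name): a dict with "intrinsics" (3x3 intrinsics, pixels), "world_from_camera" (4x4, takes a point from camera to world coordinates). Camera axes: x right, y down, z forward; pixel columns grow to the right and rows downward; lengths in m; the calibration is good to about 2 mm. A picture is of the moment at which its call begins: read the wrist's pose just before it. camera_params takes no time and is no camera call; for the wrist camera it gives the pose at the moment of the call.
- close_job(): hands the job in, once; it reports no verdict.
The state is a dict: "time_s": time; "qpos": joint angles; "dq": joint speeds; "joint_efforts": joint torques, N m; "position": TCP position; "orientation": TCP orientation; "ft_force": force on the tool from outside, world axes, zero at the start; "moment": the same for the moment, N m; "grip_width": finger opening in m.
Only numpy, scipy, OpenCV 4.12 (cv2) and the standard library are available. Lean on these libraries where they do the work, as an engineer would, in place of code of your own. Each camera call takes 0.05 s, during which the arm holds its last target.

## Working session

There is one attempt and no reset: what is moved stays moved. The work goes in short steps, Python scripts to look and compute and a tool call to move; the robot and the scene stay as the last step left them, time stands still between calls to the robot, and variables do not carry over. Pictures are saved under pics/ and viewed, and the job is handed in when it is done.

Besides the shell and the picture viewer there is one more tool, called in YAML: its name, and indented under it one key for each argument. carry_out: Moves the arm, as the interface text tells. Its arguments: {"type":"object","properties":{"linear":{"type":"array"},"rot":{"type":"array"},"hand":{"type":"number"},"force":{"type":"number"}},"required":["linear","rot"]}

```bash
ls; mkdir -p pics; python3 - <<'E'
from rig import telemetry, vision
import cv2, numpy as np
o=telemetry.get_obs();print({k:np.round(v,4).tolist() for k,v in o.items()})
for n in ["scene","top"]:
    p,d=vision.read_camera(n); c=vision.camera_params(n)
    np.savez(f"{n}.npz",p=p,d=d,K=c["intrinsics"],T=c["world_from_camera"])
    print(n,np.round(c["intrinsics"],2).tolist(),np.round(c["world_from_camera"],4).tolist())
    cv2.imwrite(f"pics/{n}0.png",p)
E
```

```text
pics
{'time_s': 0.0, 'qpos': [-1.2596, 0.1245, 1.6517, -0.0, 1.3675, -0.0826], 'dq': [0.0011, 0.0004, 0.0004, 0.0011, -0.0001, -0.001], 'joint_efforts': [-0.0004, -41.7601, -35.9933, 0.0773, 0.0491, -0.0002], 'position': [0.2492, -0.5998, 0.291], 'orientation': [-3.1395, -0.0002, 0.3938], 'ft_force': [-0.3514, 0.3388, -0.7132], 'moment': [-0.0097, -0.0244, 0.0253], 'grip_width': 0.0952}
scene [[416.26, 0.0, 261.13], [0.0, 416.26, 193.41], [0.0, 0.0, 1.0]] [[0.6328, 0.4778, -0.6093, 1.1947], [0.7742, -0.3832, 0.5037, -0.6221], [0.0072, -0.7905, -0.6124, 0.6714], [0.0, 0.0, 0.0, 1.0]]
top [[439.35, 0.0, 259.18], [0.0, 439.35, 190.77], [0.0, 0.0, 1.0]] [[-0.0005, -0.9832, 0.1825, 0.4187], [-1.0, 0.0017, 0.0062, -0.1304], [-0.0064, -0.1825, -0.9832, 1.1551], [0.0, 0.0, 0.0, 1.0]]
```

View pics/scene0.png

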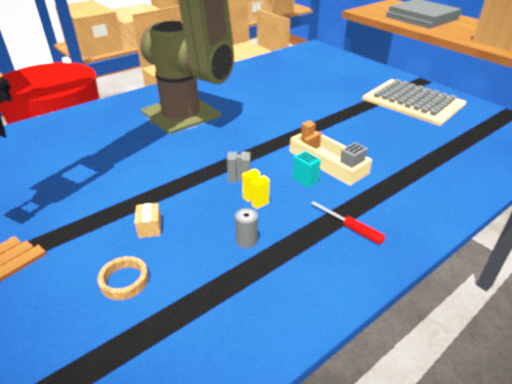

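View pics/top0.png

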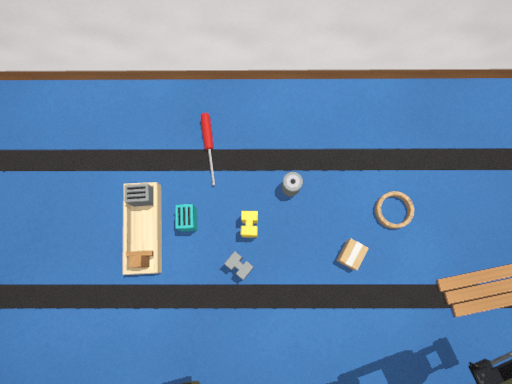

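Seen in the top view: the tray is at (142,228), with the block at (138,194) and the board grip at (140,259).

What could be taken for each part:
- **Link:** grey H at (238,265), or the yellow look-alike at (249,224). I choose the grey one.
- **Block:** grey one in the tray, or the turquoise look-alike at (185,217).
- **Roller:** only the one at (292,182).

The carton is at (353,254), the tape at (395,210) and the screwdriver at (209,150).

```bash
cat > h.py <<'E'
import numpy as np, cv2
def load(n):
    z=np.load(f"{n}.npz"); return z['p'],z['d'],z['K'],z['T']
def cloud(d,K,T):
    v,u=np.mgrid[:d.shape[0],:d.shape[1]]
    P=np.stack([(u-K[0,2])/K[0,0]*d,(v-K[1,2])/K[1,1]*d,d],-1)
    return P@T[:3,:3].T+T[:3,3]
def ray(uv,K,T,z):
    r=T[:3,:3]@np.linalg.inv(K)@np.array([uv[0],uv[1],1.]); return (T[:3,3]+r*(z-T[2,3])/r[2])
def comp(m,seed):
    n,l=cv2.connectedComponents(m.astype(np.uint8)); 
    return l==l[seed[1],seed[0]] 
E
python3 - <<'E'
from h import *
p,d,K,T=load("top"); W=cloud(d,K,T)
crop=p[170:300,110:320]; cv2.imwrite("pics/crop0.png",cv2.resize(crop,None,fx=3.5,fy=3.5,interpolation=cv2.INTER_CUBIC))
for n,s,lo,hi in [("roller",(292,186),.06,.09),("hlink",(238,265),.062,.09),("block",(138,190),.07,.1),("yellow",(249,230),.062,.09),("turq",(185,217),.05,.09),("grip",(140,262),.075,.11),("tray",(142,272),.03,.06)]:
    m=(W[...,2]>lo)&(W[...,2]<hi)
    n_,l=cv2.connectedComponents(m.astype(np.uint8)); print(n,W[s[1],s[0]].round(3),l[s[1],s[0]])
    if l[s[1],s[0]]==0: continue
    q=W[l==l[s[1],s[0]]]
    r=cv2.minAreaRect((q[:,:2]*1000).astype(np.float32)); print(len(q),q[:,2].mean().round(4),np.round(np.median(q,0),4),"rect",np.round(r[0],1),np.round(r[1],1),round(r[2],1))
E
```

```text
roller [ 0.63  -0.205  0.08 ] 1
323 0.0784 [ 0.6427 -0.2077  0.079 ] rect [ 642.9 -207. ] [47.6 48. ] 89.7
hlink [ 0.436 -0.072  0.075] 11
360 0.076 [ 0.4362 -0.0746  0.076 ] rect [437.2 -74.1] [59.9 39.9] 50.2
block [0.62  0.177 0.084] 2
456 0.0841 [0.6124 0.1795 0.0847] rect [613.9 180.7] [44.5 59.6] 4.9
yellow [ 0.521 -0.099  0.079] 4
343 0.076 [ 0.538  -0.0985  0.0759] rect [539.6 -98.5] [39.5 57.5] 89.9
turq [0.553 0.059 0.079] 5
471 0.0747 [0.5559 0.06   0.0758] rect [557.   61.4] [60.6 43.1] 2.4
grip [0.443 0.161 0.094] 7
176 0.0912 [0.4468 0.1712 0.0925] rect [446.8 173.4] [26.6 30.7] 0.7
tray [0.42  0.167 0.049] 5
1163 0.0454 [0.5138 0.1574 0.0463] rect [532.4 178. ] [230.1  88.5] 2.7
```

View pics/crop0.png

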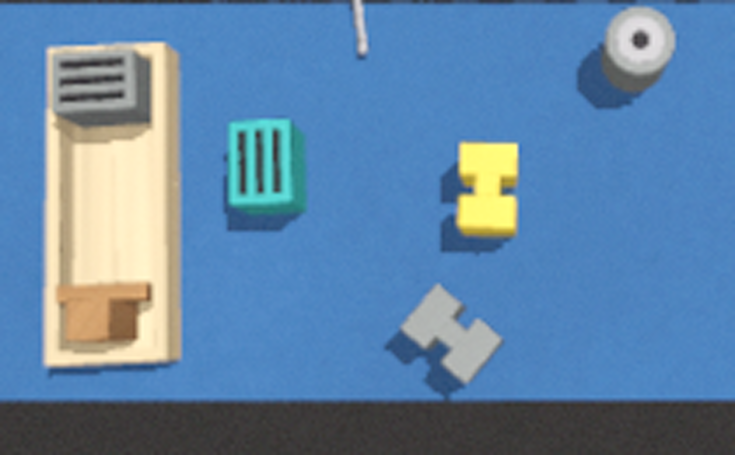

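```bash
cat >> h.py <<'E'
from scipy.spatial.transform import Rotation as Ro
def to(x,y,z,yawdeg,n=1):
    from rig import telemetry
    o=telemetry.get_obs(); P=np.array(o['position']);R=Ro.from_euler('xyz',o['orientation'])
    G=Ro.from_euler('xyz',[np.pi,0,np.radians(yawdeg)])
    s=R.inv().apply(np.array([x,y,z])-P); r=(R.inv()*G).as_rotvec()
    print("t",o['time_s'],"pos",P.round(4),"rpy",np.degrees(o['orientation']).round(2),"F",np.round(o['ft_force'],1),"w",round(float(o['grip_width']),4))
    print("shift",s.round(4),"rot",r.round(4),"rows>=",np.ceil(max(np.linalg.norm(s)/.0625,np.degrees(np.linalg.norm(r))/10.7)))
E
python3 - <<'E'
from h import *
p,d,K,T=load("top"); W=cloud(d,K,T)
m=(W[...,2]>.041)&(W[...,2]<.051)&(abs(W[...,0]-.532)<.13)&(abs(W[...,1]-.178)<.06)
q=W[m]
# outer edges: fit lines to extreme y per x-bin
for side in (1,-1):
    xs=[];ys=[]
    for a in np.arange(.43,.64,.006):
        b=q[(q[:,0]>=a)&(q[:,0]<a+.006)]
        if len(b): xs.append(b[:,0].mean()); ys.append(side*np.max(side*b[:,1]))
    k=np.polyfit(xs,ys,1); print(side,np.degrees(np.arctan(k[0])),np.polyval(k,.532))
c=(q[:,:2]*1000).astype(np.float32); print(cv2.minAreaRect(c))
E
python3 -c "
from h import *
to(.437,-.074,.2,140.2)"
```

```text
1 2.348720417073747 0.22023167398013166
-1 2.603802904293946 0.1347507065228075
((532.4419555664062, 177.63356018066406), (230.1232147216797, 88.15389251708984), 2.157179355621338)
t 0.1 pos [ 0.2492 -0.5998  0.2911] rpy [-1.7989e+02 -1.0000e-02  2.2560e+01] F [0.1 0.3 0.1] w 0.0951
shift [ 0.3751 -0.4134  0.0919] rot [-1.0000e-03 -2.1000e-03 -2.0532e+00] rows>= 11.0
```

carry_out:
  linear:
    - [0.03,-0.034,0]
    - [0.06,-0.068,0]
    - [0.09,-0.102,0]
    - [0.12,-0.136,0]
    - [0.15,-0.17,0]
  rot:
    - [0,0,-0.17]
    - [0,0,-0.34]
    - [0,0,-0.51]
    - [0,0,-0.68]
    - [0,0,-0.85]
  hand: 0.0951

```text
time_s: 0.72
position: [0.3227, -0.3837, 0.291]
orientation: [-3.14, -0.002, 1.249]
ft_force: [0.7, -0.6, -0.2]
grip_width: 0.0952
```

```bash
python3 -c "
from h import *
to(.437,-.074,.25,140.2)"
```

```text
t 0.725 pos [ 0.3227 -0.3837  0.291 ] rpy [-1.7991e+02 -1.2000e-01  7.1570e+01] F [ 0.7 -0.6 -0.2] w 0.0952
shift [0.3299 0.0106 0.0416] rot [-1.0000e-04 -2.7000e-03 -1.1978e+00] rows>= 7.0
```

carry_out:
  linear:
    - [0.045,0.001,0.006]
    - [0.09,0.003,0.012]
    - [0.135,0.004,0.018]
    - [0.18,0.006,0.024]
    - [0.225,0.007,0.03]
  rot:
    - [0,0,-0.17]
    - [0,0,-0.34]
    - [0,0,-0.51]
    - [0,0,-0.68]
    - [0,0,-0.85]

```text
time_s: 1.35
position: [0.4005, -0.1709, 0.2608]
orientation: [3.141, -0.003, 2.104]
ft_force: [-0.2, -0.3, -0.3]
grip_width: 0.0952
```

```bash
python3 -c "
from h import *
to(.437,-.074,.25,140.2)"
```

```text
t 1.35 pos [ 0.4005 -0.1709  0.2608] rpy [ 1.7997e+02 -1.6000e-01  1.2057e+02] F [-0.2 -0.3 -0.3] w 0.0952
shift [0.0648 0.0807 0.0111] rot [ 0.001  -0.0027 -0.3425] rows>= 2.0
```

carry_out:
  linear:
    - [0.022,0.027,0.004]
    - [0.044,0.054,0.008]
    - [0.065,0.081,0.011]
    - [0.065,0.081,0.011]
  rot:
    - [0,0,-0.12]
    - [0,0,-0.24]
    - [0,0,-0.3425]
    - [0.001,-0.0027,-0.3425]

```text
time_s: 1.85
position: [0.4371, -0.0721, 0.2493]
orientation: [-3.141, -0.001, 2.45]
ft_force: [-0.5, -0.5, -1.4]
grip_width: 0.0954
```

```bash
python3 - <<'E'
from h import *
from rig import vision
c=vision.camera_params("wrist"); p,d=vision.read_camera("wrist")
np.savez("w1.npz",p=p,d=d,K=c["intrinsics"],T=c["world_from_camera"]); cv2.imwrite("pics/w1.png",p)
W=cloud(d,c["intrinsics"],c["world_from_camera"])
hsv=cv2.cvtColor(p,cv2.COLOR_BGR2HSV)
m=(W[...,2]>.068)&(W[...,2]<.085)&(hsv[...,1]<80)&(np.hypot(W[...,0]-.437,W[...,1]+.074)<.06)
q=W[m]; print(len(q),np.median(q,0),cv2.minAreaRect((q[:,:2]*1000).astype(np.float32)))
to(.437,-.074,.122,140.2)
E
```

```text
2641 [ 0.43651046 -0.07255933  0.07453595] ((437.2997131347656, -73.06592559814453), (59.544090270996094, 40.308921813964844), 50.100547790527344)
t 1.9 pos [ 0.437  -0.073   0.2495] rpy [-1.7995e+02 -4.0000e-02  1.4028e+02] F [-1.   0.4 -0.9] w 0.095
shift [-0.0007 -0.0006  0.1275] rot [-0.0009 -0.0006  0.0014] rows>= 3.0
```

View pics/w1.png

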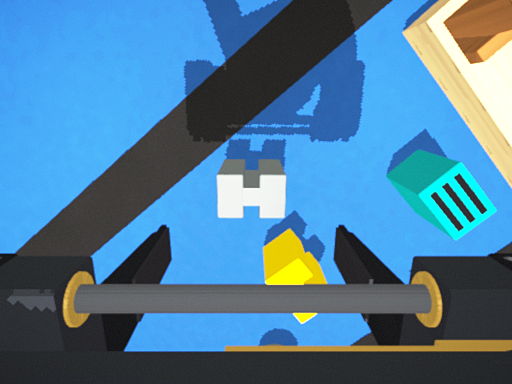

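The wrist view shows the grey link's top at about (250,195), squared up between the fingers. The yellow one is separate at (295,275). The link measures (437.3, -73.1), which agrees with the top camera, so I descend.

carry_out:
  linear:
    - [0,-0.001,0.035]
    - [0,-0.001,0.07]
    - [0,-0.001,0.105]
    - [0,-0.001,0.1275]
    - [0,-0.001,0.1275]
  rot:
    - [0,0,0]
    - [0,0,0]
    - [0,0,0]
    - [0,0,0]
    - [0,0,0]

```text
time_s: 2.52
position: [0.4345, -0.0743, 0.1201]
orientation: [-3.139, -0.005, 2.446]
ft_force: [-1.0, -0.1, 0.7]
grip_width: 0.0949
```

carry_out:
  linear:
    - [0,0,0]
    - [0,0,0]
    - [0,0,0]
    - [0,0,0]
    - [0,0,0]
  rot:
    - [0,0,0]
    - [0,0,0]
    - [0,0,0]
    - [0,0,0]
    - [0,0,0]
  hand: 0.045
  force: 25

```text
time_s: 3.15
position: [0.435, -0.0742, 0.1208]
orientation: [-3.14, -0.004, 2.446]
ft_force: [-0.4, 0.9, 3.1]
grip_width: 0.0598
```

carry_out:
  linear:
    - [0,0,-0.02]
    - [0,0,-0.055]
    - [0,0,-0.09]
    - [0,0,-0.12]
    - [0,0,-0.13]
  rot:
    - [0,0,0]
    - [0,0,0]
    - [0,0,0]
    - [0,0,0]
    - [0,0,0]

```text
time_s: 3.78
position: [0.436, -0.0745, 0.2523]
orientation: [-3.14, -0.001, 2.446]
ft_force: [-0.5, 0.7, -2.1]
grip_width: 0.0596
```

```bash
cat >> h.py <<'E'
TC=np.array([.5324,.1776]); TY=np.radians(2.45)
def tray(x,y): return TC+np.array([x*np.cos(TY)-y*np.sin(TY),x*np.sin(TY)+y*np.cos(TY)])
def intray(P):
    e=np.array(P)[:2]-TC; return np.array([e[0]*np.cos(TY)+e[1]*np.sin(TY),-e[0]*np.sin(TY)+e[1]*np.cos(TY)])
E
python3 - <<'E'
from h import *
print(intray([.6139,.1807]),intray([.4468,.1734]))
t=tray(.0345,0);print(t); to(t[0],t[1],.25,182.45)
E
```

```text
[ 0.08155802 -0.00038676] [-0.08570129 -0.00053697]
[0.56686846 0.17907479]
t 3.775 pos [ 0.436  -0.0745  0.2523] rpy [-1.7993e+02 -8.0000e-02  1.4017e+02] F [-0.5  0.7 -2.1] w 0.0596
shift [0.0619 0.2786 0.002 ] rot [-7.00e-04 -1.80e-03 -7.38e-01] rows>= 5.0
```

carry_out:
  linear:
    - [0.006,0.028,0.0]
    - [0.0125,0.056,0.0]
    - [0.019,0.084,0.001]
    - [0.025,0.112,0.001]
    - [0.031,0.14,0.001]
  rot:
    - [0,0,-0.074]
    - [0,0,-0.148]
    - [0,0,-0.222]
    - [0,0,-0.296]
    - [0,0,-0.37]

```text
time_s: 4.4
position: [0.5013, 0.0537, 0.2489]
orientation: [-3.14, -0.005, 2.819]
ft_force: [0.6, 0.3, -2.0]
grip_width: 0.0596
```

```bash
python3 - <<'E'
from h import *
t=tray(.0345,0);to(t[0],t[1],.25,182.45)
E
```

```text
t 4.4 pos [0.5013 0.0537 0.2489] rpy [-179.88   -0.28  161.52] F [ 0.6  0.3 -2. ] w 0.0596
shift [-0.0224  0.1397 -0.0014] rot [-0.0011 -0.0053 -0.3654] rows>= 3.0
```

carry_out:
  linear:
    - [-0.006,0.035,-0.001]
    - [-0.011,0.07,-0.001]
    - [-0.017,0.105,-0.001]
    - [-0.0224,0.1397,-0.001]
    - [-0.0224,0.1397,-0.001]
  rot:
    - [0,0,-0.09]
    - [0,0,-0.18]
    - [0,0,-0.27]
    - [0,-0.002,-0.3654]
    - [-0.001,-0.005,-0.3654]

```text
time_s: 5.03
position: [0.5667, 0.1806, 0.2473]
orientation: [-3.141, -0.003, -3.096]
ft_force: [0.2, -0.0, -3.6]
grip_width: 0.06
```

```bash
python3 - <<'E'
from h import *
from rig import vision
c=vision.camera_params("wrist"); p,d=vision.read_camera("wrist"); cv2.imwrite("pics/w2.png",p)
q,d2=vision.read_camera("top"); cv2.imwrite("pics/t2.png",cv2.resize(q[150:300,80:280],None,fx=4,fy=4))
t=tray(.0345,0);to(t[0],t[1],.131,182.45)
E
```

```text
t 5.125 pos [0.5661 0.1789 0.2476] rpy [-179.93   -0.2  -177.55] F [ 1.6  0.5 -2. ] w 0.0601
shift [-0.0012  0.0003  0.1166] rot [-0.0011 -0.0036  0.    ] rows>= 2.0
```

View pics/w2.png

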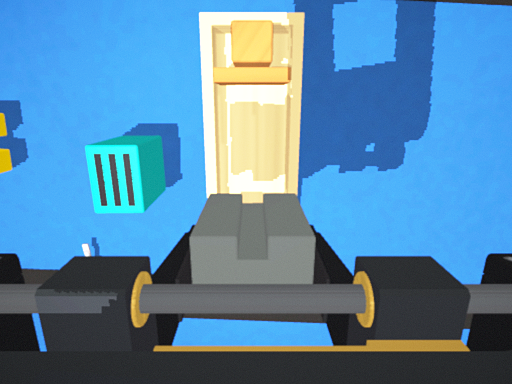

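View pics/t2.png

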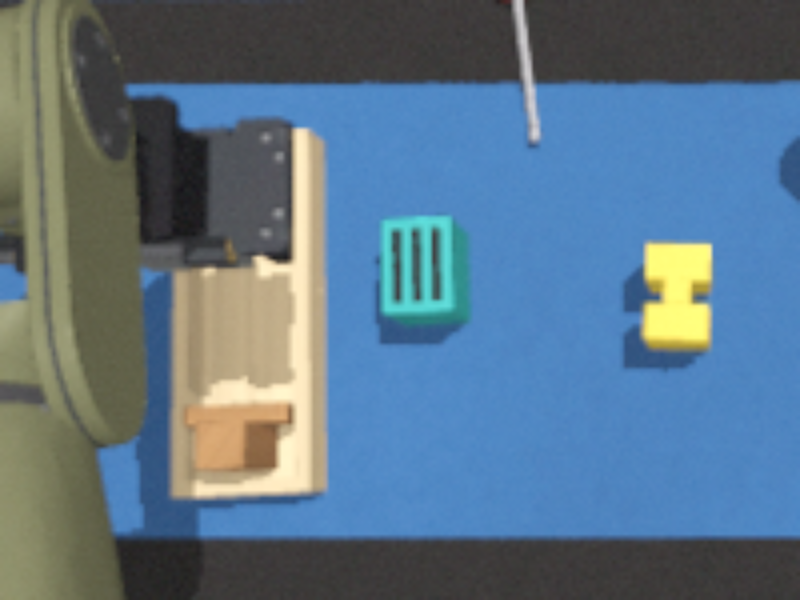

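Wrist view: the held link, centred near column 252, is in line with the tray, whose outer edges are at 200 and 303. I lower it.

carry_out:
  linear:
    - [0,0,0.03]
    - [0,0,0.06]
    - [0,0,0.09]
    - [0,0,0.108]
    - [0,0,0.112]
  rot:
    - [0,0,0]
    - [0,0,0]
    - [0,-0.002,0]
    - [0,-0.003,0]
    - [-0.001,-0.003,0]

```text
time_s: 5.75
position: [0.5647, 0.178, 0.1341]
orientation: [-3.141, -0.003, -3.1]
ft_force: [0.2, 0.3, -3.0]
grip_width: 0.06
```

```bash
python3 - <<'E'
from h import *
t=tray(.0345,0);to(t[0],t[1],.129,182.45)
E
```

```text
t 5.75 pos [0.5647 0.178  0.1341] rpy [-179.96   -0.2  -177.6 ] F [ 0.2  0.3 -3. ] w 0.06
shift [-0.0023  0.001   0.0051] rot [-0.0007 -0.0035 -0.0009] rows>= 1.0
```

carry_out:
  linear:
    - [-0.001,0.001,0.002]
    - [-0.001,0.001,0.003]
    - [-0.001,0.001,0.004]
    - [-0.001,0.001,0.005]
    - [-0.001,0.001,0.005]
  rot:
    - [0,0,0]
    - [0,-0.003,0]
    - [0,-0.003,0]
    - [0,-0.003,0]
    - [0,-0.003,0]

```text
time_s: 6.38
position: [0.566, 0.1792, 0.1299]
orientation: [-3.141, 0.001, -3.1]
ft_force: [-0.7, -0.1, 0.6]
grip_width: 0.0599
```

carry_out:
  linear:
    - [0,0,0.001]
    - [0,0,0.0015]
    - [0,0,0.0015]
  rot:
    - [0,0,0]
    - [0,0,0]
    - [0,0,0]

```text
time_s: 6.75
position: [0.5662, 0.1792, 0.1298]
orientation: [-3.141, 0.0, -3.099]
ft_force: [-3.0, 0.2, 7.6]
grip_width: 0.0597
```

Contact at 7.6 N, so the link is on the floor. I open and lift.

carry_out:
  linear:
    - [0,0,0]
    - [0,0,0]
    - [0,0,0]
    - [0,0,0]
  rot:
    - [0,0,0]
    - [0,0,0]
    - [0,0,0]
    - [0,0,0]
  hand: 0.085

```text
time_s: 7.25
position: [0.5662, 0.1792, 0.1296]
orientation: [-3.141, 0.0, -3.099]
ft_force: [0.3, -0.5, 0.3]
grip_width: 0.0845
```

carry_out:
  linear:
    - [0,0,-0.01]
    - [0,0,-0.04]
    - [0,0,-0.08]
    - [0,0,-0.12]
    - [0,0,-0.13]
  rot:
    - [0,0,0]
    - [0,0,0]
    - [0,0,0]
    - [0,0,0]
    - [0,0,0]

```text
time_s: 7.88
position: [0.5676, 0.1797, 0.2641]
orientation: [3.141, 0.007, -3.099]
ft_force: [0.4, -0.0, 0.0]
grip_width: 0.0853
```

```bash
python3 - <<'E'
from h import *
to(.6429,-.2075,.25,182.45)
E
```

```text
t 7.875 pos [0.5676 0.1797 0.2641] rpy [ 179.97    0.41 -177.59] F [ 0.4 -0.   0. ] w 0.0853
shift [-0.0589 -0.39    0.0143] rot [ 0.0005  0.0071 -0.0006] rows>= 7.0
```

carry_out:
  linear:
    - [-0.006,-0.04,0]
    - [-0.015,-0.09,0]
    - [-0.022,-0.145,0]
    - [-0.03,-0.2,0]
    - [-0.038,-0.25,0]
  rot:
    - [0,0,0]
    - [0,0.003,0]
    - [0,0.005,0]
    - [0,0.007,0]
    - [0,0.007,0]
  hand: 0.0951

```text
time_s: 8.5
position: [0.6157, -0.0703, 0.263]
orientation: [3.141, -0.002, -3.1]
ft_force: [0.5, 0.3, 0.1]
grip_width: 0.0948
```

```bash
python3 - <<'E'
from h import *
to(.6429,-.2072,.25,182.45)
E
```

```text
t 8.5 pos [ 0.6157 -0.0703  0.263 ] rpy [ 1.7995e+02 -9.0000e-02 -1.7761e+02] F [0.5 0.3 0.1] w 0.0948
shift [-0.0215 -0.1379  0.0128] rot [ 0.0009 -0.0016 -0.001 ] rows>= 3.0
```

carry_out:
  linear:
    - [-0.007,-0.046,0.004]
    - [-0.014,-0.092,0.008]
    - [-0.021,-0.13,0.012]
    - [-0.0215,-0.138,0.013]
    - [-0.0215,-0.138,0.013]
  rot:
    - [0,0,0]
    - [0,-0.002,0]
    - [0,-0.002,0]
    - [0,-0.002,0]
    - [0,-0.002,0]

```text
time_s: 9.12
position: [0.6425, -0.2071, 0.2488]
orientation: [3.139, -0.001, -3.101]
ft_force: [-0.8, -0.4, 0.1]
grip_width: 0.0955
```

```bash
python3 - <<'E'
from h import *
from rig import vision
c=vision.camera_params("wrist"); p,d=vision.read_camera("wrist")
cv2.imwrite("pics/w3.png",p)
W=cloud(d,c["intrinsics"],c["world_from_camera"])
m=(W[...,2]>.073)&(W[...,2]<.085)&(np.hypot(W[...,0]-.643,W[...,1]+.207)<.04)
q=W[m]; print(len(q),np.median(q,0),cv2.minEnclosingCircle((q[:,:2]*1000).astype(np.float32)))
q,d2=vision.read_camera("top"); c=vision.camera_params("top")
np.savez("top.npz",p=q,d=d2,K=c["intrinsics"],T=c["world_from_camera"])
cv2.imwrite("pics/t3.png",cv2.resize(q[150:300,80:280],None,fx=4,fy=4))
W=cloud(d2,c["intrinsics"],c["world_from_camera"])
for x0,lo in ((.567,.055),):
    a=np.apply_along_axis(lambda w:0,2,W)
    e=W[...,:2]-TC; X=e[...,0]*np.cos(TY)+e[...,1]*np.sin(TY)
    Y=-e[...,0]*np.sin(TY)+e[...,1]*np.cos(TY)
    m=(W[...,2]>.076)&(W[...,2]<.1)&(abs(Y)<.04)&(X>0)&(X<.058)
    print(cv2.minAreaRect((np.stack([X[m],Y[m]],1)*1000).astype(np.float32)))
    m=(W[...,2]>.076)&(W[...,2]<.1)&(abs(Y)<.04)&(X>.0585)&(X<.12)
    print(cv2.minAreaRect((np.stack([X[m],Y[m]],1)*1000).astype(np.float32)))
to(.6429,-.2072,.122,182.45)
E
```

```text
2494 [ 0.64229789 -0.20686276  0.07795931] ((643.7600708007812, -206.72865295410156), 24.948667526245117)
((34.85490798950195, -1.3106136322021484), (39.40040969848633, 59.50224685668945), 0.11949852108955383)
((81.92533111572266, -0.6501693725585938), (44.19452667236328, 59.697200775146484), 1.347053050994873)
t 9.225 pos [ 0.6427 -0.2061  0.2495] rpy [ 1.7991e+02 -1.0000e-02 -1.7755e+02] F [ 0.1 -0.2  0. ] w 0.0951
shift [-0.0002 -0.0013  0.1275] rot [ 0.0016 -0.0002 -0.    ] rows>= 3.0
```

View pics/w3.png

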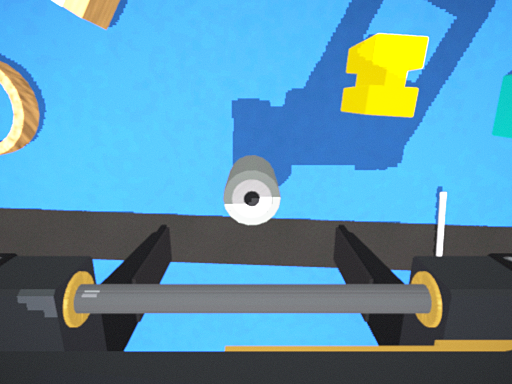

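View pics/t3.png

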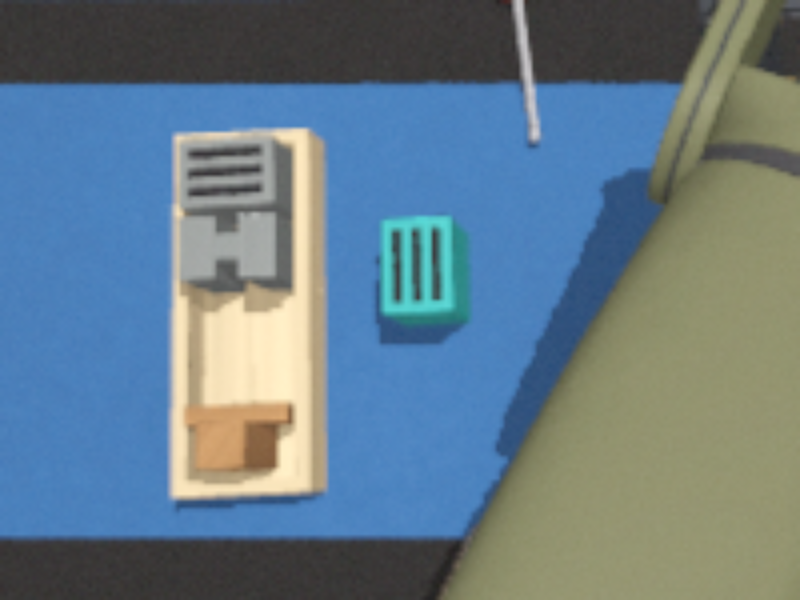

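The top view shows the link at crop (228,240), next to the block (228,172) and square across the tray. It measures tray x 34.9 mm, y -1.3 mm, yaw 0.1°. In the wrist view the roller is at (252,198), clear between the fingers, and nothing else is in reach.

carry_out:
  linear:
    - [-0.001,-0.001,0.035]
    - [-0.001,-0.001,0.07]
    - [-0.001,-0.001,0.105]
    - [-0.001,-0.001,0.1265]
    - [-0.001,-0.001,0.1265]
  rot:
    - [0,0,0]
    - [0.001,0,0]
    - [0.001,0,0]
    - [0.001,0,0]
    - [0.001,0,0]

```text
time_s: 9.85
position: [0.6428, -0.2056, 0.1211]
orientation: [3.139, -0.003, -3.098]
ft_force: [0.6, 0.4, 0.2]
grip_width: 0.0953
```

carry_out:
  linear:
    - [0,0,0]
    - [0,0,0]
    - [0,0,0]
    - [0,0,0]
    - [0,0,0]
  rot:
    - [0,0,0]
    - [0,0,0]
    - [0,0,0]
    - [0,0,0]
    - [0,0,0]
  hand: 0.035
  force: 30

```text
time_s: 10.48
position: [0.6429, -0.2059, 0.1215]
orientation: [3.14, -0.003, -3.098]
ft_force: [0.1, -2.7, 1.0]
grip_width: 0.0504
```

carry_out:
  linear:
    - [0,0,-0.02]
    - [0,0,-0.05]
    - [0,0,-0.085]
    - [0,0,-0.12]
    - [0,0,-0.13]
  rot:
    - [0,0,0]
    - [0,0,0]
    - [0,0,0]
    - [0,0,0]
    - [0,0,0]

```text
time_s: 11.1
position: [0.6443, -0.2065, 0.2556]
orientation: [-3.141, 0.002, -3.098]
ft_force: [-0.0, 0.6, -3.6]
grip_width: 0.0494
```

```bash
python3 - <<'E'
from h import *
t=tray(-.0165,0);to(t[0],t[1],.25,182.45)
E
```

```text
t 11.1 pos [ 0.6443 -0.2065  0.2556] rpy [-1.7995e+02  1.3000e-01 -1.7749e+02] F [-0.   0.6 -3.6] w 0.0494
shift [0.1115 0.3886 0.0049] rot [-0.001   0.0023  0.001 ] rows>= 7.0
```

carry_out:
  linear:
    - [0.01,0.03,0]
    - [0.022,0.075,0]
    - [0.034,0.12,0]
    - [0.046,0.16,0]
    - [0.057,0.2,0]
  rot:
    - [0,0,0]
    - [0,0,0]
    - [0,0,0]
    - [0,0.002,0.001]
    - [0,0.002,0.001]

```text
time_s: 11.72
position: [0.5772, -0.0078, 0.2538]
orientation: [-3.141, -0.002, -3.099]
ft_force: [-0.1, 0.5, -3.8]
grip_width: 0.0496
```

```bash
python3 - <<'E'
from h import *
t=tray(-.0165,0);to(t[0],t[1],.25,182.45)
E
```

```text
t 11.725 pos [ 0.5772 -0.0078  0.2538] rpy [-1.7998e+02 -1.2000e-01 -1.7755e+02] F [-0.1  0.5 -3.8] w 0.0496
shift [0.0534 0.1872 0.0038] rot [-0.0004 -0.0021 -0.    ] rows>= 4.0
```

carry_out:
  linear:
    - [0.013,0.045,0.001]
    - [0.026,0.09,0.002]
    - [0.04,0.14,0.003]
    - [0.0534,0.18,0.004]
    - [0.0534,0.187,0.004]
  rot:
    - [0,0,0]
    - [0,0,0]
    - [0,-0.002,0]
    - [0,-0.002,0]
    - [0,-0.002,0]

```text
time_s: 12.35
position: [0.5141, 0.1786, 0.2485]
orientation: [-3.141, -0.003, -3.095]
ft_force: [0.3, -0.7, -3.5]
grip_width: 0.0497
```

```bash
python3 - <<'E'
from h import *
from rig import vision
c=vision.camera_params("wrist"); p,d=vision.read_camera("wrist"); cv2.imwrite("pics/w4.png",p)
t=tray(-.0165,0);to(t[0],t[1],.135,182.45)
E
```

```text
t 12.4 pos [0.5148 0.1782 0.2488] rpy [-1.7998e+02 -1.1000e-01 -1.7741e+02] F [-1.2  0.8 -3.6] w 0.0497
shift [-0.0012 -0.0013  0.1138] rot [-0.0004 -0.0019  0.0025] rows>= 2.0
```

View pics/w4.png

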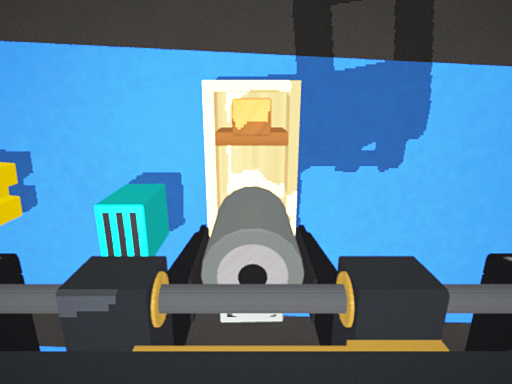

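carry_out:
  linear:
    - [0,-0.001,0.03]
    - [0,-0.001,0.06]
    - [0,-0.001,0.09]
    - [0,-0.001,0.108]
    - [0,-0.001,0.113]
  rot:
    - [0,0,0]
    - [0,-0.002,0]
    - [0,-0.002,0.002]
    - [0,-0.002,0.002]
    - [0,-0.002,0.002]

```text
time_s: 13.02
position: [0.5142, 0.1763, 0.1343]
orientation: [-3.141, -0.002, -3.099]
ft_force: [0.4, 0.3, -3.6]
grip_width: 0.0497
```

carry_out:
  linear:
    - [0,0,0.001]
    - [0,0,0.002]
    - [0,0,0.003]
    - [0,0,0.004]
    - [0,0,0.004]
  rot:
    - [0,0,0]
    - [0,0,0]
    - [0,0,0]
    - [0,0,0]
    - [0,0,0]

```text
time_s: 13.65
position: [0.5143, 0.1764, 0.1305]
orientation: [-3.141, -0.002, -3.099]
ft_force: [0.2, -0.1, -3.5]
grip_width: 0.0495
```

carry_out:
  linear:
    - [0,0,0.001]
    - [0,0,0.0015]
    - [0,0,0.002]
    - [0,0,0.002]
  rot:
    - [0,0,0]
    - [0,0,0]
    - [0,0,0]
    - [0,0,0]

```text
time_s: 14.15
position: [0.5147, 0.1765, 0.1305]
orientation: [-3.14, -0.002, -3.099]
ft_force: [-5.0, -2.1, 7.8]
grip_width: 0.0499
```

Contact at 7.8 N, so the roller is on the floor. I release and rise.

carry_out:
  linear:
    - [0,0,0]
    - [0,0,0]
    - [0,0,0]
    - [0,0,0]
  rot:
    - [0,0,0]
    - [0,0,0]
    - [0,0,0]
    - [0,0,0]
  hand: 0.08

```text
time_s: 14.65
position: [0.5146, 0.1764, 0.1303]
orientation: [-3.14, -0.002, -3.099]
ft_force: [1.0, 0.6, 0.5]
grip_width: 0.079
```

carry_out:
  linear:
    - [0,0,-0.01]
    - [0,0,-0.04]
    - [0,0,-0.08]
    - [0,0,-0.1]
    - [0,0,-0.1]
  rot:
    - [0,0,0]
    - [0,0,0]
    - [0,0,0]
    - [0,0,0]
    - [0,0,0]

```text
time_s: 15.28
position: [0.5157, 0.1768, 0.2323]
orientation: [-3.141, 0.002, -3.099]
ft_force: [0.7, 0.2, -0.6]
grip_width: 0.0805
```

```bash
python3 - <<'E'
from h import *
t=tray(-.0857,-.0005);to(t[0],t[1],.23,182.45)
E
```

```text
t 15.275 pos [0.5157 0.1768 0.2323] rpy [-1.7997e+02  1.0000e-01 -1.7756e+02] F [ 0.7  0.2 -0.6] w 0.0805
shift [ 0.069  -0.0004  0.0022] rot [-0.0005  0.0017 -0.0001] rows>= 2.0
```

carry_out:
  linear:
    - [0.03,0,0]
    - [0.06,0,0.001]
    - [0.069,0,0.002]
    - [0.069,0,0.002]
  rot:
    - [0,0,0]
    - [0,0.002,0]
    - [0,0.002,0]
    - [0,0.002,0]
  hand: 0.06

```text
time_s: 15.78
position: [0.4463, 0.1738, 0.2291]
orientation: [-3.141, -0.002, -3.099]
ft_force: [-0.1, 0.0, 0.9]
grip_width: 0.0602
```

```bash
python3 - <<'E'
from h import *
from rig import vision
p,d=vision.read_camera("wrist"); cv2.imwrite("pics/w5.png",p)
q,d2=vision.read_camera("scene"); cv2.imwrite("pics/s5.png",cv2.resize(q[100:220,200:400],None,fx=4,fy=4))
t=tray(-.0857,-.0005);to(t[0],t[1],.141,182.45)
E
```

```text
t 15.875 pos [0.4473 0.1739 0.2299] rpy [-1.7997e+02 -2.0000e-02 -1.7756e+02] F [-0.1  0.  -0.5] w 0.0598
shift [ 0.0005 -0.0004  0.0889] rot [-0.0006 -0.0004 -0.0002] rows>= 2.0
```

View pics/s5.png

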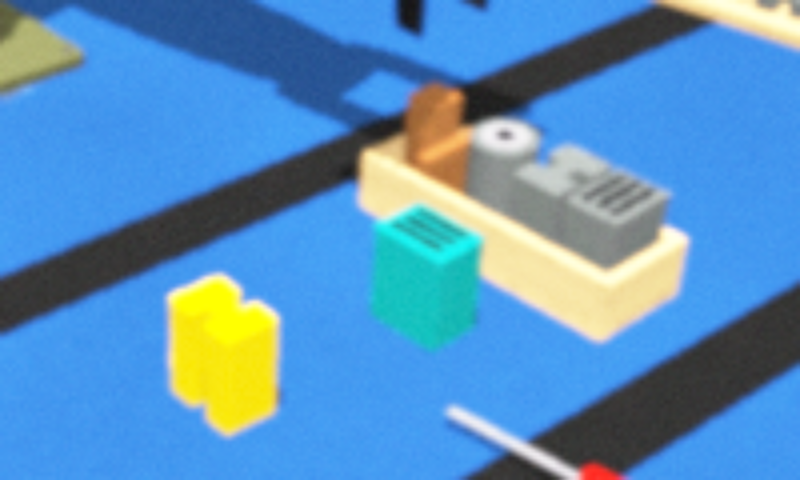

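View pics/w5.png

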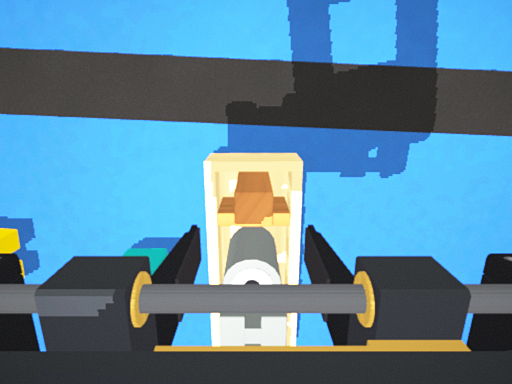

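The scene crop shows the roller (505,160), link (555,185) and block (615,205) upright in the row, with the board grip at (435,115) behind them. I descend and pinch the grip block across the tray.

carry_out:
  linear:
    - [0,0,0.03]
    - [0,0,0.06]
    - [0,0,0.08]
    - [0,0,0.089]
    - [0,0,0.089]
  rot:
    - [0,0,0]
    - [0,0,0]
    - [0,0,0]
    - [0,0,0]
    - [0,0,0]

```text
time_s: 16.5
position: [0.4475, 0.1737, 0.1406]
orientation: [-3.141, -0.001, -3.099]
ft_force: [-0.6, 0.3, 0.6]
grip_width: 0.0601
```

carry_out:
  linear:
    - [0,0,0]
    - [0,0,0]
    - [0,0,0]
    - [0,0,0]
    - [0,0,0]
  rot:
    - [0,0,0]
    - [0,0,0]
    - [0,0,0]
    - [0,0,0]
    - [0,0,0]
  hand: 0.02
  force: 30

```text
time_s: 17.12
position: [0.4477, 0.1744, 0.141]
orientation: [3.141, -0.0, -3.099]
ft_force: [0.1, 5.7, 1.3]
grip_width: 0.0302
```

```bash
python3 - <<'E'
from h import *
from rig import telemetry
print(intray(telemetry.get_obs()['position']))
t=tray(-.0857+.02,-.0005);to(t[0],t[1],.141,182.45)
E
```

```text
[-0.08473063  0.00046858]
t 17.125 pos [0.4477 0.1744 0.141 ] rpy [ 1.7995e+02 -2.0000e-02 -1.7756e+02] F [0.1 5.7 1.3] w 0.0302
shift [-0.019 -0.001  0.   ] rot [ 0.0008 -0.0004 -0.0001] rows>= 1.0
```

carry_out:
  linear:
    - [-0.004,0,0]
    - [-0.008,0,0]
    - [-0.012,0,0]
    - [-0.016,0,0]
    - [-0.02,0,0]
  rot:
    - [0,0,0]
    - [0,0,0]
    - [0,0,0]
    - [0,0,0]
    - [0,0,0]

```text
time_s: 17.75
position: [0.4677, 0.1754, 0.1411]
orientation: [3.141, -0.002, -3.099]
ft_force: [-4.3, 4.0, 3.9]
grip_width: 0.0297
```

carry_out:
  linear:
    - [-0.001,0,0]
    - [-0.003,0,0]
    - [-0.005,0,0]
    - [-0.007,0,0]
    - [-0.008,0,0]
  rot:
    - [0,0,0]
    - [0,0,0]
    - [0,0,0]
    - [0,0,0]
    - [0,0,0]

```text
time_s: 18.38
position: [0.4754, 0.1758, 0.141]
orientation: [3.141, -0.003, -3.099]
ft_force: [-4.5, 3.2, 4.8]
grip_width: 0.03
```

carry_out:
  linear:
    - [-0.001,0,0]
    - [-0.002,0,0]
    - [-0.003,0,0]
    - [-0.003,0,0]
  rot:
    - [0,0,0]
    - [0,0,0]
    - [0,0,0]
    - [0,0,0]

```text
time_s: 18.88
position: [0.4782, 0.1759, 0.1411]
orientation: [3.141, -0.004, -3.099]
ft_force: [-5.9, 2.5, 3.9]
grip_width: 0.0295
```

carry_out:
  linear:
    - [-0.001,0,0]
    - [-0.0015,0,0]
    - [-0.002,0,0]
    - [-0.002,0,0]
  rot:
    - [0,0,0]
    - [0,0,0]
    - [0,0,0]
    - [0,0,0]

```text
time_s: 19.38
position: [0.4796, 0.176, 0.141]
orientation: [3.141, -0.006, -3.099]
ft_force: [-6.3, 3.5, 5.6]
grip_width: 0.0299
```

carry_out:
  linear:
    - [-0.001,0,0]
    - [-0.0015,0,0]
    - [-0.002,0,0]
    - [-0.002,0,0]
  rot:
    - [0,0,0]
    - [0,0,0]
    - [0,0,0]
    - [0,0,0]

```text
time_s: 19.88
position: [0.481, 0.176, 0.141]
orientation: [3.141, -0.009, -3.099]
ft_force: [-7.1, 2.1, 5.0]
grip_width: 0.0295
```

carry_out:
  linear:
    - [-0.001,0,0]
    - [-0.002,0,0]
    - [-0.002,0,0]
  rot:
    - [0,0.004,0]
    - [0,0.004,0]
    - [0,0.004,0]

```text
time_s: 20.25
position: [0.4818, 0.1761, 0.141]
orientation: [3.141, -0.017, -3.098]
ft_force: [-9.7, 3.1, 7.2]
grip_width: 0.0298
```

```bash
python3 - <<'E'
from h import *
from rig import vision
q,d2=vision.read_camera("scene"); cv2.imwrite("pics/s6.png",cv2.resize(q[100:220,200:400],None,fx=4,fy=4))
to(0.48,.176,.141,182.45)
E
```

```text
t 20.3 pos [0.4818 0.1761 0.141 ] rpy [ 179.98   -0.99 -177.53] F [-9.   2.3  7.5] w 0.0298
shift [ 0.0018 -0.      0.    ] rot [ 0.0004 -0.0172  0.0004] rows>= 1.0
```

View pics/s6.png

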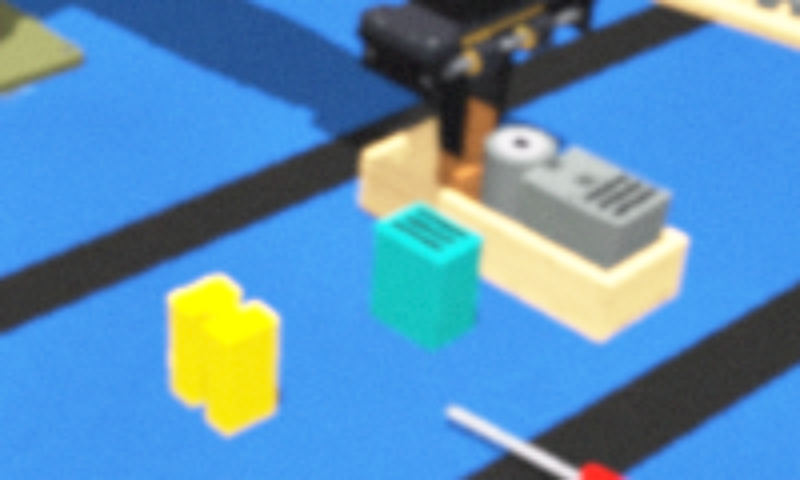

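The row is closed up: the force is rising and the tool has begun to tilt, so the board has stopped. I release and rise.

carry_out:
  linear:
    - [0,0,0]
    - [0,0,0]
    - [0,0,0]
    - [0,0,0]
  rot:
    - [0,0,0]
    - [0,0,0]
    - [0,0,0]
    - [0,0,0]
  hand: 0.06

```text
time_s: 20.8
position: [0.4819, 0.1759, 0.1409]
orientation: [3.141, -0.017, -3.099]
ft_force: [-0.0, 0.8, 0.6]
grip_width: 0.0591
```

carry_out:
  linear:
    - [0,0,-0.01]
    - [0,0,-0.04]
    - [0,0,-0.08]
    - [0,0,-0.12]
    - [0,0,-0.15]
  rot:
    - [0,0,0]
    - [0,0,0]
    - [0,0,0]
    - [0,0,0]
    - [0,0,0]

```text
time_s: 21.42
position: [0.4849, 0.1761, 0.2939]
orientation: [3.141, -0.014, -3.099]
ft_force: [-0.3, 0.0, -0.4]
grip_width: 0.0597
```

carry_out:
  linear:
    - [0.02,-0.05,0]
    - [0.03,-0.1,0]
    - [0.04,-0.15,0]
    - [0.05,-0.2,0]
    - [0.06,-0.25,0]
  rot:
    - [0,0,0]
    - [0,0,0]
    - [0,0,0]
    - [0,0,0]
    - [0,0,0]

```text
time_s: 22.05
position: [0.4353, -0.0778, 0.2957]
orientation: [-3.142, -0.012, -3.098]
ft_force: [0.3, 0.5, -0.1]
grip_width: 0.0599
```

```bash
python3 - <<'E'
from h import *
from rig import vision, telemetry
q,d2=vision.read_camera("top"); c=vision.camera_params("top")
cv2.imwrite("pics/t7.png",cv2.resize(q[100:300,80:280],None,fx=3,fy=3))
p,d=vision.read_camera("scene"); cv2.imwrite("pics/s7.png",cv2.resize(p[100:250,90:400],None,fx=2.5,fy=2.5))
W=cloud(d2,c["intrinsics"],c["world_from_camera"])
e=W[...,:2]-TC; X=e[...,0]*np.cos(TY)+e[...,1]*np.sin(TY); Y=-e[...,0]*np.sin(TY)+e[...,1]*np.cos(TY)
for n,a,b in (("board",-.1,-.0295),("roller",-.0255,.0195),("link",.024,.06),("block",.064,.12)):
    m=(W[...,2]>.072)&(W[...,2]<.11)&(abs(Y)<.04)&(X>a)&(X<b)
    r=cv2.minAreaRect((np.stack([X[m],Y[m]],1)*1000).astype(np.float32)); print(n,m.sum(),np.round(r[0],1),np.round(r[1],1),round(r[2],1),"z",np.round(np.median(W[m][:,2]),4),"x",X[m].min().round(4),X[m].max().round(4))
o=telemetry.get_obs();print(o['time_s'],o['position'],np.round(o['ft_force'],1))
E
```

```text
board 178 [-53.7  -0.3] [27.5 31.2] 4.5 z 0.0922 x -0.0675 -0.0395
roller 334 [-2.7 -2.4] [49.  44.1] 89.0 z 0.088 x -0.0248 0.0193
link 327 [42.2 -1.5] [59.8 35.2] 89.5 z 0.0843 x 0.0243 0.0597
block 408 [85.  -0.4] [41.7 59.9] 0.2 z 0.0849 x 0.0641 0.1058
22.15 [ 0.43509717 -0.07973582  0.29558903] [0.9 0.5 0.1]
```

View pics/t7.png

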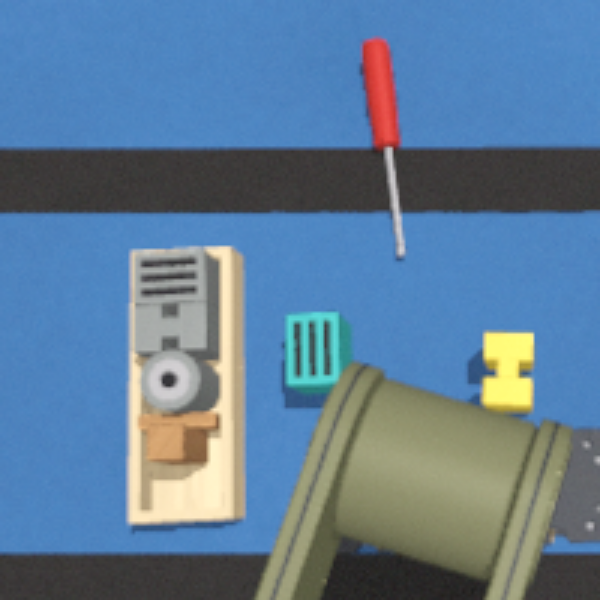

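View pics/s7.png

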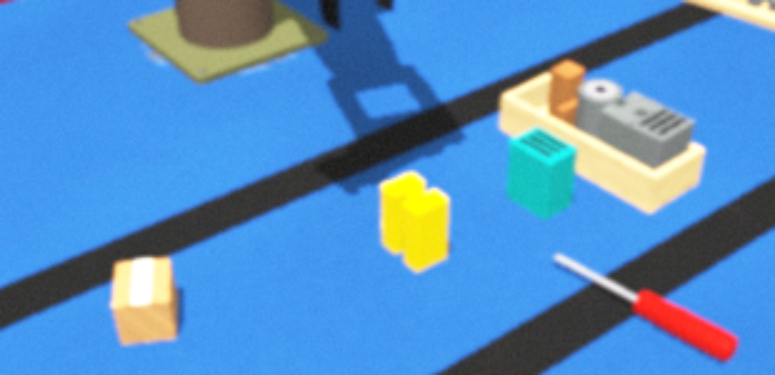

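The row is tight. The board grip is at tray x = -53.7 mm, so the board is at about 0.034. The block reaches x = 105.8 mm, against the end wall, and all three tops are at upright height. I hand in.

```bash
python3 -c "
from rig import close_job
print(close_job())"
```

```text
the job is handed in; nothing more can be done
None
```

I set the link down next to the block and the roller behind it, each lowered until it touched the tray floor at about 8 N. I then pinched the board's grip block and slid it until the row stopped it, and handed the job in at about 22 s. No verdict was reported.

The last top-camera check, taken with the arm clear and the gripper empty, showed:
- **Board:** it is at about 0.034 m, past the required 0.0295.
- **Position:** roller, link and block are within 2.5 mm of the tray's centre line, with the block against the end wall.
- **Upright:** all three tops are at standing height, within about 2 mm.
- **Link:** it is straight across the tray to about 0.5°.
- **Bystanders:** the carton, screwdriver and look-alikes looked undisturbed in the last pictures. I did not measure them. The tape was outside those crops, but the arm did not touch down near it.

No check failed. The one reading off was the roller top, at 88 mm instead of 86. About 1 mm of that is the camera's usual height bias.

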